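# Change over the push-pull bottles in the pigment rack

## Task

Change the pigment rack over for the next batch: the square bottle is wanted next, so pull its push-pull cap right up to its open stop, and push the caps that were left up on the slim and the wide round bottle fully home until they click shut. Press firmly but do not ram the nozzles, and leave the jars on the wire shelf and everything else on the bench where it stands.

Things in the scene. Friction and masses are not known exactly. Their poses are not given: they have to be found in the camera images.
- rack: Slanted rack of dark steel rod, fixed to the bench, 420 mm wide (y), 220 deep; origin on the bench under its middle, x away from its front. Five bays 80 mm apart along y (y = -160 to 160 mm), in any order, hold five white bottles of one length that lean 35 degrees from vertical towards the rack's front (-x). Two of them have flat black screw caps and are left alone
- shelf_rail (a point): middle of the front rail (8 mm thick, along y) of the wire shelf above the bottles; x, y, z as rack. The shelf goes back 93 mm from it and carries two jars. It leaves no room for a gripper coming straight down on a cap; one that comes along the bottle's axis passes in front of it: the rail lies 58 mm from the axis of each bottle
- square_tip (a point): centre of the nozzle's top face on the push-pull cap of the square bottle (body 50 x 50 mm in section). z points out along the bottle's axis, y along the rack, x across and up. The black cap is a ribbed round grip, 21 mm in diameter, 18 mm high, with a nozzle 12 mm in diameter, 5 mm high on it; the grip's foot is 23 mm below this point. Moves with cap and bottle
- slim_tip (a point): the same point and axes on the slim round bottle (body 38 mm in diameter); same cap and neck. On all three, below the cap is a white collar 30 mm in diameter and 12 mm high that the shut cap's foot rests on (0.5 mm gap). A nozzle bears at most 55 N; neighbouring caps stand 80 mm apart
- wide_tip (a point): the same point and axes on the wide round bottle (body 60 mm in diameter); same cap and neck. All three bottles are held by rubber clips with 18 mm of play along their axis and start anywhere in it: pushed (about 1 N), a bottle first sinks to its ledge; pulled (about 7 N), it first rises until its shoulder meets the slotted rail round its neck; only then does the cap click over
- square_cap (a joint): travel of the square bottle's cap along its axis, relative to its bottle, m: 0 shut, 0.009 fully pulled open; shut at the start. A snap holds it at either end: about 10 N pulls it over the middle (7 N pushes it), it then jumps on to the other end by itself, against a hard stop
- slim_cap (a joint): the same for the slim round bottle's cap: 0 shut, 0.009 open; open at the start
- wide_cap (a joint): the same for the wide round bottle's cap: 0 shut, 0.009 open; open at the start
- jar_a: closed glass jar, 42 mm in diameter, 55 mm high, standing loose on the wire shelf; origin at the centre of its foot
- jar_b: closed glass jar, 48 mm in diameter, 48 mm high, standing loose on the wire shelf; origin at the centre of its foot
- tumbler: clear tumbler of pencils, 72 mm in diameter, 180 mm high with the pencils, loose on the bench; origin at the centre of its foot
- brayer: ink roller lying on the bench, roller 38 mm in diameter and 100 mm long, handle 105 mm, up to 40 mm high; origin under the middle of the roller
- tape: roll of paper tape lying flat on the bench, 96 mm in diameter, 24 mm high; origin at the centre of its foot
- ink_can: closed ink can on the bench, 100 mm in diameter, 65 mm high; origin at the centre of its foot

How it is judged:
At the end, for the whole second after the job is handed in: The square bottle's cap is up within 2 mm of its open stop, the slim and the wide bottle's caps are down within 2 mm of shut, all at rest; jars, tumbler, brayer, tape and can stand where they stood (within 30 mm) (value of joint square_cap above 0.007 m and value of joint each of slim_cap, wide_cap below 0.002 m and velocity of joint square_cap between -0.02 and 0.02 m/s and velocity of joint slim_cap between -0.02 and 0.02 m/s and velocity of joint wide_cap between -0.02 and 0.02 m/s); the robot touches nothing.
It fails at once if a nozzle is rammed with more than 55 N (contact force between anything else and square_cap_c1 above 55 N or contact force between anything else and slim_cap_c1 above 55 N or contact force between anything else and wide_cap_c1 above 55 N).
It fails at once if a jar on the shelf is shifted more than 30 mm (distance of any of jar_a, jar_b from where it was at the start of the episode above 0.03 m).
It fails at once if something on the bench is shifted more than 30 mm (distance of any of tumbler, brayer, tape, ink_can from where it was at the start of the episode above 0.03 m).
It also fails if it takes over 56 s, if anything falls off the work surface, if the arm or the gripper's body presses on something with over 40 N, if the wrist force passes 120 N, or if a joint passes its speed limit or range.

## Robot

A 7-joint arm with a two-finger parallel gripper is mounted at the origin on the work surface. World frame = base frame: x ahead of the robot, y to its left, z up, the work surface at z = 0. Lengths are in m, angles in rad, forces in N, time in s.
With the tool pointing down it reaches from about 0.35 to 0.9 m from the base axis. Payload 8.1 kg.
Tool frame: the origin (TCP) lies midway between the tips of the shut fingers; the grasp point (between the pads) lies 19 mm behind it; z points along the fingers, x is the direction in which the jaws open and shut, and the axes are right-handed (so a half turn about z gives the same grasp; the last joint's range is limited). The gripper opens to 92 mm and grips with 3 to 60 N. Pads are 19 mm wide; open, the fingers measure 130 mm over their backs; the gripper's body (75 mm by 190 mm) begins 47 mm behind the grasp point.
Start: joints at [1.193, 0.434, 0.025, 1.573, -0.012, 1.134, -0.075], TCP at [0.17, -0.602, 0.227] pointing down, gripper open.
Joint ranges: [-2.62, 2.62], [-0.44, 2.09], [-1.27, 1.32], [0.08, 2.57], [-1.32, 4.46], [0.12, 2], [-2.74, 2.74]. Speed limits (rad/s): [2.22, 2.22, 3.01, 3.01, 3.14, 3.14, 3.14].

## Interface

Orientations are given as a rotation vector (axis times angle).
In Python, from cell import arm gives the robot as it stands. The module is installed in compiled form; this text tells all that it offers.
- The arm moves only by the tool play_rows, never from a script. Its argument "motion" is a list of rows, each a list of 7 numbers: the gripper's target within -1 to 1 (fully open at 1, half-way at 0, shut at -1), then the shift along the tool's x, y, z in mm, then the turn, a rotation vector about the tool's x, y, z in rad. In form: [[claw, tx, ty, tz, ax, ay, az], ...]. A call has 1 to 10 rows; each row is the pose to reach, as a shift and turn from the pose measured when the call began, along the tool's axes at that moment; what a row does not reach only later rows make up. A row lasts 1/10 s, in which the tool goes at most 50 mm and 8.59 degrees, less where a joint would pass 70% of its speed; a pose out of reach is approached as far as the arm can. A call with a gripper value outside its range is refused whole. The fingers move at their own pace and stop on an object; "force" is the grip in N (left out, the last holds). Time passes only in rows, so rows that repeat a pose let the fingers close. It gives the time, the measured TCP pose, the force and the opening at its end, in the units of the state.
- arm.observe(): the state, without advancing time (a new reading comes with each control period).
- arm.get_image(name): name is "scene" or "top" or "wrist"; returns a dict with "img" (480x640x3 uint8, blue, green, red), "depth" (480x640 float32, m along the optical axis (not along the pixel's ray), 0 where there is no reading), "K" (3x3 intrinsics, pixels), "rvec" (rotation vector, rad) and "tvec" (3), from world to camera coordinates, as OpenCV has them. Camera axes: x right, y down, z forward; pixel columns grow to the right and rows downward; lengths in m; the calibration is good to about 2 mm. The wrist camera is an equidistant fisheye: a pixel r from the principal point sees the ray r / f radians off the axis. A picture is of the moment at which its call begins.
- arm.sign_off(): hands the job in, once; it reports no verdict.
Trained networks look in a picture, given as the dict that the camera call returned (one of the last four; its "shot" number tells which), for a name from the list of things; names that differ only in an ending like _2 or _b are one class to them, and where a whole thing is asked for, a point or a joint stands for the part that bears it (a point fixed in the world has none). Each returns a list of dicts, best first, with "score" (0 to 1); they miss things now and then, are a little off and sometimes report something else, mostly with a low value. They report only what shows in the picture. A call takes as long as a camera call.
- arm.look_for(picture, query): "box" ([left, top, width, height] as shares, 0 to 1, of the picture: columns of its width, rows of its height, round what is visible of it).
The state is a dict: "clock": time; "joints": joint angles; "dq": joint speeds; "joint_efforts": joint torques, N m; "position": TCP position; "ee_rot": TCP orientation; "force": force on the tool from outside, world axes, zero at the start; "ft_torque": the same for the moment, N m; "width": opening from 0.0 (shut) to 1.0 (fully open).
Only numpy, scipy, OpenCV 4.12 (cv2) and the standard library are available. Lean on these libraries where they do the work, as an engineer would, in place of code of your own. Each camera call takes 0.05 s, during which the arm holds its last target. There are 200 camera calls.

## Working session

There is one attempt and no reset: what is moved stays moved. The work goes in short steps, Python scripts to look and compute and a tool call to move; the robot and the scene stay as the last step left them, time stands still between calls to the robot, and variables do not carry over. Pictures are saved under pics/ and viewed, on a budget of 10 in all, crops included, one or two more only if the job needs it, and the job is handed in when it is done.

Besides the shell and the picture viewer there is one more tool, called after ">>>" by a JSON object that holds its "method" and its "body". play_rows: Moves the arm, as the interface text tells. Its arguments: {"type":"object","properties":{"motion":{"type":"array"},"force":{"type":"number"}},"required":["motion"]}

```bash
mkdir -p pics
cat > h.py <<'E'
import numpy as np, cv2
from scipy.spatial.transform import Rotation as R
from cell import arm
def world(p,u,v,z=None):
    K=p["K"]; z=p["depth"][int(round(v)),int(round(u))] if z is None else z
    c=np.array([(u-K[0,2])/K[0,0]*z,(v-K[1,2])/K[1,1]*z,z])
    Rm=cv2.Rodrigues(np.array(p["rvec"],float))[0]
    return Rm.T@(c-np.array(p["tvec"]).ravel())
def cloud(p):
    K=p["K"]; v,u=np.mgrid[:480,:640]; z=p["depth"]
    c=np.stack([(u-K[0,2])/K[0,0]*z,(v-K[1,2])/K[1,1]*z,z],-1)
    Rm=cv2.Rodrigues(np.array(p["rvec"],float))[0]
    w=(c-np.array(p["tvec"]).ravel())@Rm
    w[z<=0]=np.nan
    return w
E
python3 - <<'E'
from h import *
import pickle
s=arm.observe();print(s)
d={}
for n in("scene","top"):
    p=arm.get_image(n);d[n]=p
    cv2.imwrite(f"pics/{n}0.png",p["img"])
    print(n,p["K"].tolist(),p["rvec"],p["tvec"])
    W=cloud(p)
    for q in["rack","square_tip","slim_tip","wide_tip","jar_a","tumbler","brayer","tape","ink_can"]:
        for r in arm.look_for(p,q)[:3]:
            b=np.array(r["box"])*[640,480,640,480]
            u,v=b[0]+b[2]/2,b[1]+b[3]/2
            print(q,round(r["score"],2),b.round().astype(int),W[int(v),int(u)].round(3))
pickle.dump(d,open("d0.pkl","wb"))
E
```

```text
{'clock': 0.0, 'joints': array([ 1.19341177,  0.43522358,  0.02496655,  1.5740964 , -0.01152444,
        1.13397995, -0.07514246]), 'dq': array([-1.33618053e-04, -2.64192883e-05,  1.87048718e-04,  1.38212633e-04,
       -2.68033950e-04,  3.63412811e-05, -9.72713757e-04]), 'joint_efforts': array([-3.66557078e-04, -6.67852736e+01,  9.84776504e-01, -3.14468157e+01,
       -6.05527614e-02,  4.27270797e-02,  1.58428625e-04]), 'position': array([ 0.16937486, -0.60108838,  0.22594481]), 'ee_rot': array([-2.50407183e+00,  1.89588576e+00,  2.13871011e-03]), 'force': array([-0.16253523, -0.16690002,  0.61233556]), 'ft_torque': array([-0.03314075,  0.00757826,  0.00648741]), 'width': 0.9990160418615786}
scene [[509.5628317180174, 0.0, 316.0626470429982], [0.0, 509.5628317180174, 247.2346743772903], [0.0, 0.0, 1.0]] [ 0.99682192  2.66318904 -0.73773164] [ 0.40105935 -0.18795271  1.65998606]
rack 0.8 [209 176 161 190] [ 0.608 -0.03   0.138]
square_tip 0.39 [271 220   7  13] [ 0.573 -0.131  0.197]
wide_tip 0.45 [426 325  37  40] [0.43  0.372 0.086]
jar_a 0.87 [298 234  21  27] [0.604 0.045 0.344]

[... 422 characters left out ...]
8144716894747, 237.2548742480485], [0.0, 0.0, 1.0]] [ 2.17096922 -2.14759816  0.12450542] [-0.02522935  0.53173815  1.41396795]
rack 0.64 [228 155 199 108] [ 0.585 -0.044  0.159]
square_tip 0.5 [364 215   3   5] [ 0.561 -0.131  0.195]
slim_tip 0.45 [395 209  11   7] [ 0.572 -0.211  0.206]
wide_tip 0.4 [295 221   8  17] [0.529 0.022 0.213]
jar_a 0.59 [282 179  26  28] [0.589 0.027 0.34 ]
jar_a 0.57 [379 163  22  25] [ 0.626 -0.168  0.341]
tumbler 0.76 [140 263  47  31] [0.417 0.341 0.148]
brayer 0.59 [446 251  72  52] [ 0.435 -0.453 -0.003]
tape 0.9 [189 286  41  38] [ 0.355  0.261 -0.008]
ink_can 0.65 [403 288  45  40] [ 0.356 -0.292  0.065]
ink_can 0.17 [292 222  13  11] [0.534 0.022 0.21 ]
```

Run:
```python
import pickle,cv2,numpy as np
d=pickle.load(open("d0.pkl","rb"))
a=cv2.resize(d["scene"]["img"][130:380,180:500],(768,600),interpolation=cv2.INTER_CUBIC)
b=cv2.resize(d["top"]["img"][130:320,210:450],(757,600),interpolation=cv2.INTER_CUBIC)
cv2.imwrite("pics/a.png",a);cv2.imwrite("pics/b.png",b)
```

```text
(no output)
```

View pics/a.png

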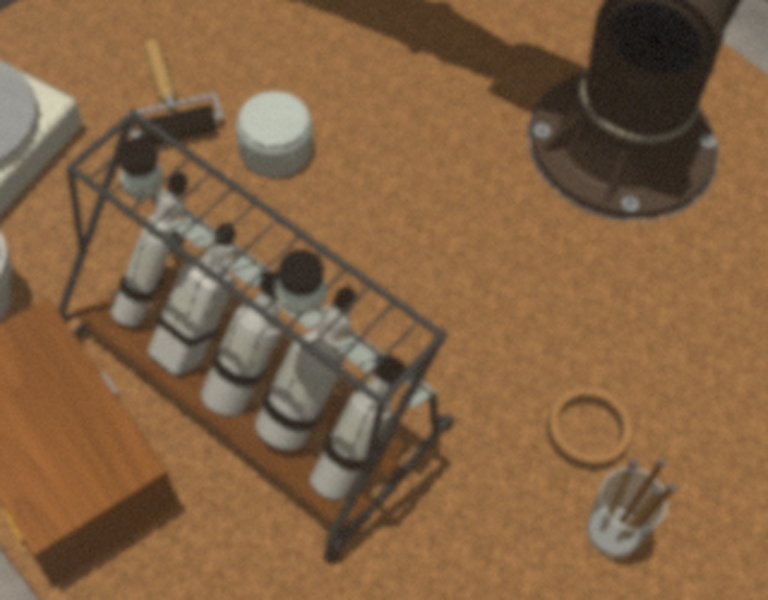

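View pics/b.png

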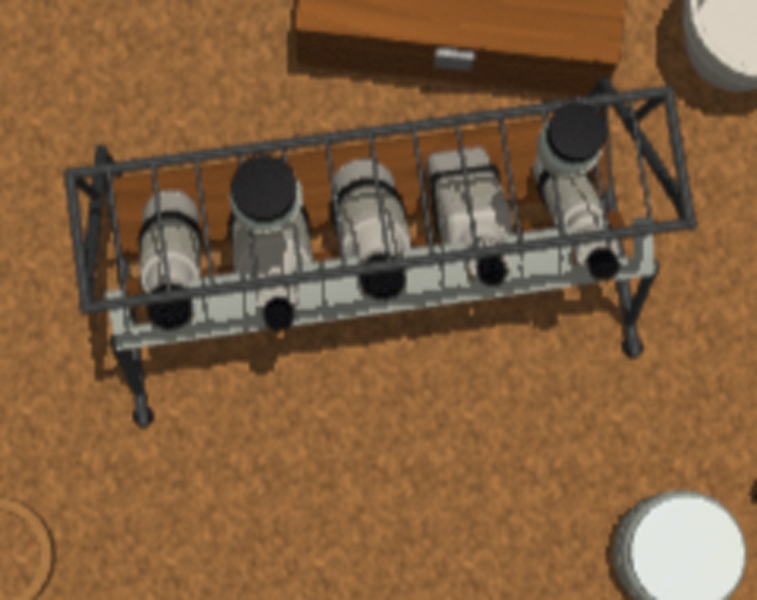

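The top view shows, left to right: screw cap, wide (cap at crop 278,313), screw cap, square (490,270), slim (602,264). The scene view agrees. Next I fit the rack's yaw and the tips.

Run:
```python
from h import *
import pickle
d=pickle.load(open("d0.pkl","rb"))
p=d["top"];W=cloud(p)
# dark pixels in shelf height band -> rail
g=p["img"].max(2)
m=(W[...,2]>.255)&(W[...,2]<.33)
print("shelf pts",m.sum(),np.percentile(W[m][:,2],[5,25,50,75,95]).round(3))
def proj(X): return cv2.projectPoints(np.array([X],float),np.array(p["rvec"],float),np.array(p["tvec"],float),p["K"],None)[0].ravel()
zs=np.nanmedian(W[m][:,2])
# front rail: from crop pixel ends
for (u,v) in((238,227.3),(428.8,201.3),(231.5,185),(422,159)):
    ray=world(p,u,v,1.0)
    C=-cv2.Rodrigues(np.array(p["rvec"]))[0].T@np.array(p["tvec"]).ravel()
    print("rail pix",u,v,(C+(ray-C)*(zs-C[2])/(ray[2]-C[2])).round(4))
for n,pts in(("top",dict(wide=(298,229),square=(365,215.6),slim=(401,213.7))),("scene",dict(wide=(180+345/2.4,130+298/2.4),square=(180+225/2.4,130+234/2.4),slim=(180+177/2.4,130+183/2.4)))):
  W=cloud(d[n]);g=d[n]["img"].max(2)
  for k,(u,v) in pts.items():
    u,v=int(round(u)),int(round(v));sl=(slice(v-9,v+10),slice(u-9,u+10))
    w=W[sl][(g[sl]<60)&(W[sl][...,2]>.12)&(W[sl][...,2]<.27)]
    print(n,k,len(w),np.nanmedian(w,0).round(4),"zmax",np.percentile(w[:,2],[50,80,95]).round(4),"x",np.percentile(w[:,0],[5,95]).round(3),"y",np.percentile(w[:,1],[5,95]).round(3))
```

```text
shelf pts 6652 [0.269 0.286 0.29  0.301 0.325]
rail pix 238 227.3 [0.521  0.147  0.2895]
rail pix 428.8 201.3 [ 0.5815 -0.2599  0.2895]
rail pix 231.5 185 [0.6125 0.1635 0.2895]
rail pix 422 159 [ 0.674  -0.2464  0.2895]
top wide 81 [0.529  0.0223 0.2081] zmax [0.2081 0.2119 0.2147] x [0.52  0.539] y [0.013 0.031]
top square 70 [ 0.5651 -0.1337  0.19  ] zmax [0.19   0.1933 0.1952] x [0.556 0.574] y [-0.141 -0.125]
top slim 77 [ 0.5696 -0.2123  0.2028] zmax [0.2028 0.205  0.2088] x [0.56 0.58] y [-0.222 -0.204]
scene wide 35 [0.5358 0.0244 0.2122] zmax [0.2122 0.2147 0.2171] x [0.529 0.542] y [0.019 0.03 ]
scene square 23 [ 0.573 -0.128  0.193] zmax [0.193  0.1963 0.1976] x [0.568 0.578] y [-0.136 -0.124]
scene slim 35 [ 0.5774 -0.2102  0.2067] zmax [0.2067 0.2095 0.2102] x [0.569 0.582] y [-0.217 -0.203]
```

```bash
cat >> h.py <<'E'
ry=np.array([-.147,.989,0]);ry/=np.linalg.norm(ry)
rx=np.array([ry[1],-ry[0],0])
s35,c35=np.sin(np.radians(35)),np.cos(np.radians(35))
a=-s35*rx+c35*np.array([0,0,1]); n=c35*rx+s35*np.array([0,0,1])
P=np.array([.5512,-.0564,.2895])
def ax(yb,s): return P-.058*n+yb*ry+s*a     # point on the axis of the bay at yb, s along axis
def RT(sg): x=sg*ry; z=-a; return R.from_matrix(np.c_[x,np.cross(z,x),z])
SG=1
def rows(pos,rot=None):
    s=arm.observe();T=R.from_rotvec(s["ee_rot"]);rot=rot or RT(SG)
    t=T.inv().apply(np.array(pos)-s["position"])*1000; return t.round(1),(T.inv()*rot).as_rotvec().round(3)
E
python3 - <<'E'
from h import *
import pickle
d=pickle.load(open("d0.pkl","rb"))
T=R.from_rotvec(arm.observe()["ee_rot"]);print(T.as_matrix().round(2))
for sg in(1,-1): print(sg,(T.inv()*RT(sg)).as_rotvec().round(3))
for n_ in("top","scene"):
  W=cloud(d[n_]);q=W-(P-.058*n)
  A,B,C=q@a,q@n,q@ry
  g=d[n_]["img"].max(2)
  for k,yb in dict(wide=.08,square=-.08,slim=-.16).items():
    m=(abs(B)<.013)&(abs(C-yb)<.013)&(g<60)
    print(n_,k,m.sum(),"s",np.percentile(A[m],[2,10,50,90,98]).round(4),"n",np.median(B[m]).round(4),"y",np.median(C[m]-yb).round(4))
for k,yb in dict(wide=.08,square=-.08,slim=-.16).items(): print(k,ax(yb,-.05).round(3))
E
```

```text
[[ 0.27 -0.96  0.  ]
 [-0.96 -0.27 -0.  ]
 [ 0.    0.   -1.  ]]
1 [-0.058  0.908 -2.88 ]
-1 [0.61  0.039 0.123]
top wide 79 s [-0.074  -0.069  -0.0603 -0.0538 -0.0504] n 0.0029 y 0.0014
top square 70 s [-0.0947 -0.091  -0.0827 -0.0778 -0.0767] n 0.0037 y 0.002
top slim 75 s [-0.0826 -0.0782 -0.0677 -0.0624 -0.0604] n 0.0043 y 0.0037
scene wide 29 s [-0.0725 -0.0702 -0.0608 -0.0549 -0.053 ] n 0.0095 y 0.002
scene square 16 s [-0.0925 -0.0907 -0.085  -0.0803 -0.08  ] n 0.0108 y 0.0062
scene slim 22 s [-0.0794 -0.0771 -0.0665 -0.0626 -0.0618] n 0.0108 y 0.0031
wide [0.521 0.02  0.215]
square [ 0.544 -0.138  0.215]
slim [ 0.556 -0.217  0.215]
```

```bash
sed -i 's/^SG=1/SG=-1\nP=P+.002*ry/' h.py
python3 - <<'E'
from h import *
print(rows([.25,-.50,.38]),rows(ax(-.16,.06)))
E
```

```text
(array([ -75.9, -105. , -153.2]), array([0.61 , 0.039, 0.123])) (array([-274.8, -413.9,  -78.6]), array([0.61 , 0.039, 0.123]))
```

>>> {"method": "play_rows", "body": {"motion": [[-1,0,0,-50,0,0,0],[-1,-30,-30,-100,0,0,0],[-1,-60,-60,-150,0.1,0,0.02],[-1,-90,-105,-155,0.2,0.01,0.04],[-1,-130,-150,-155,0.3,0.02,0.06],[-1,-165,-190,-145,0.4,0.03,0.08],[-1,-195,-230,-135,0.5,0.03,0.1],[-1,-220,-270,-120,0.61,0.039,0.123],[-1,-245,-310,-105,0.61,0.039,0.123],[-1,-260,-350,-95,0.61,0.039,0.123]]}}

```text
clock: 2.0
position: [0.4113, -0.2772, 0.3294]
ee_rot: [-1.988, 1.719, -0.542]
force: [1.2, -1.4, 0.1]
width: 0.18
```

>>> {"method": "play_rows", "body": {"motion": [[-1,0,0,0,0,0,0]]}}

```text
clock: 2.1
position: [0.4139, -0.2709, 0.3284]
ee_rot: [-1.993, 1.71, -0.537]
force: [-0.3, -0.0, 0.7]
width: 0.09
```

Run:
```python
from h import *
print(arm.observe()["joints"].round(2),rows(ax(-.16,.06)))
```

```text
[ 1.08 -0.01 -0.24  2.07 -0.69  0.86 -0.18] (array([-33.5, -56.9,  68. ]), array([0.001, 0.004, 0.004]))
```

>>> {"method": "play_rows", "body": {"motion": [[-1,-20,-30,35,0,0,0],[-1,-33,-57,68,0,0.004,0.004],[-1,-33,-57,68,0,0.004,0.004],[-1,-33,-57,68,0,0.004,0.004]]}}

```text
clock: 2.5
position: [0.494, -0.2241, 0.3052]
ee_rot: [-1.992, 1.713, -0.538]
force: [-0.7, -0.8, 0.3]
width: 0.007
```

Run:
```python
from h import *
print(rows(ax(-.16,.06)),arm.observe()["force"])
p=arm.get_image("wrist");cv2.imwrite("pics/w1.png",p["img"])
print(p["K"],p["rvec"],p["tvec"])
for q in["slim_tip","square_tip","wide_tip"]:
    for r in arm.look_for(p,q)[:2]: print(q,r["score"],np.array(r["box"])*[640,480,640,480])
K=p["K"];Rm=cv2.Rodrigues(np.array(p["rvec"],float))[0]
for k,yb,s in(("slim",-.16,-.0605),("square",-.08,-.077)):
    c=Rm@ax(yb,s)+np.array(p["tvec"]).ravel();th=np.arctan2(np.hypot(*c[:2]),c[2]);d=c[:2]/np.hypot(*c[:2])
    print(k,"pred pix",(K[0,0]*th*d+K[:2,2]).round(1),"cam",c.round(3))
```

```text
(array([ 0.5,  0.5, -0.6]), array([0.001, 0.002, 0.002])) [-0.65783147 -0.83220876  0.31414177]
[[371.64829954   0.         319.65328308]
 [  0.         371.64829954 239.277255  ]
 [  0.           0.           1.        ]] [ 2.16292642 -1.86158201  0.33262086] [-0.29472925  0.55846038  0.29840149]
slim_tip 0.69 [307.776 214.704  28.992  24.816]
square_tip 0.94 [214.976 211.584  28.992  25.2  ]
wide_tip 0.56 [ 55.872 217.68   24.512  24.912]
slim pred pix [321.  233.7] cam [ 0.001 -0.004  0.286]
square pred pix [224.7 228.9] cam [-0.079 -0.009  0.302]
```

View pics/w1.png

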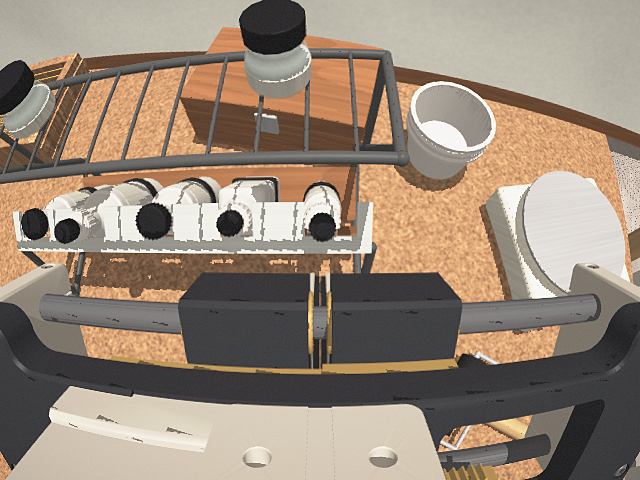

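Run:
```python
from h import *
g=cv2.imread("pics/w1.png")
c=np.hstack([g[205:250,295:345],g[205:250,205:255]])
cv2.imwrite("pics/w1c.png",cv2.resize(c,None,fx=8,fy=8,interpolation=cv2.INTER_CUBIC))
```

```text
(no output)
```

View pics/w1c.png

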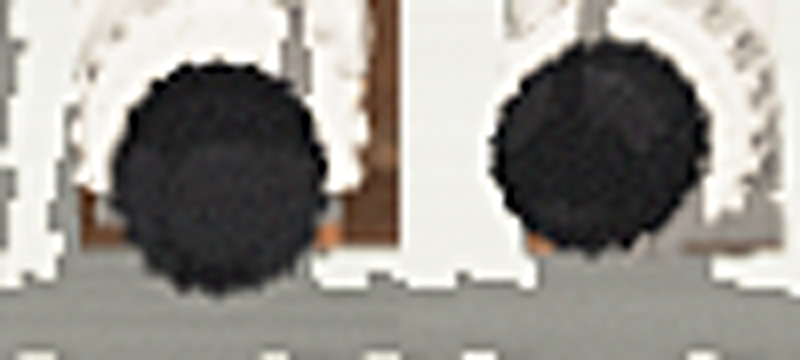

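```bash
cat >> h.py <<'E'
def wcloud(p):
    K=p["K"]; v,u=np.mgrid[:480,:640]; du,dv=u-K[0,2],v-K[1,2]; r=np.hypot(du,dv)+1e-9; th=r/K[0,0]; z=p["depth"]
    c=np.stack([np.tan(th)*du/r*z,np.tan(th)*dv/r*z,z],-1)
    W=(c-np.array(p["tvec"]).ravel())@cv2.Rodrigues(np.array(p["rvec"],float))[0]
    W[z<=0]=np.nan; return W
def caps(p,tag=""):
    W=wcloud(p);g=p["img"].max(2);q=W-(P-.058*n);A,B,C=q@a,q@n,q@ry
    for k,yb in dict(wide=.08,square=-.08,slim=-.16).items():
        m=(abs(B)<.02)&(abs(C-yb)<.02)&(g<75)&(A<-.03)&(A>-.13)
        if m.sum()<20: print(k,"none");continue
        top=np.percentile(A[m],97); t=m&(A>top-.007)
        f=lambda x:(x.min().round(4),x.max().round(4),np.median(x).round(4))
        print(tag,k,m.sum(),"top s",top.round(4),np.percentile(A[m],[5,50]).round(4),"n",f(B[t]),"dy",f(C[t]-yb))
E
python3 - <<'E'
from h import *
p=arm.get_image("wrist");caps(p)
W=wcloud(p);q=W-(P-.058*n);A,B,C=q@a,q@n,q@ry
m=(abs(B-.058)<.012)&(abs(C+.1)<.06)&(abs(A)<.03)
print("rail",m.sum(),np.nanmedian(A[m]),np.nanmedian(B[m]))
E
```

```text
wide 482 top s -0.0544 [-0.074  -0.0608] n (np.float64(-0.0076), np.float64(0.0123), np.float64(0.0025)) dy (np.float64(-0.0118), np.float64(0.007), np.float64(-0.0043))
 square 527 top s -0.0775 [-0.0935 -0.0831] n (np.float64(-0.0078), np.float64(0.0125), np.float64(0.003)) dy (np.float64(-0.0109), np.float64(0.0085), np.float64(-0.002))
 slim 589 top s -0.061 [-0.0743 -0.0665] n (np.float64(-0.0072), np.float64(0.0122), np.float64(0.0035)) dy (np.float64(-0.0106), np.float64(0.0092), np.float64(-0.0011))
rail 2583 -0.0003551138644958474 0.06091003398334699
```

>>> {"method": "play_rows", "body": {"motion": [[-1,1,-2,40,0,0,0],[-1,1,-2,75,0,0,0],[-1,1,-2,100,0,0,0],[-1,1,-2,112,0,0,0],[-1,1,-2,112,0,0,0]]}}

```text
clock: 3.25
position: [0.5579, -0.2178, 0.214]
ee_rot: [-1.988, 1.719, -0.538]
force: [-0.6, -0.8, 0.4]
width: 0.005
```

```bash
echo 'P=P+.0024*n-.0012*ry
def st():
    s=arm.observe(); q=s["position"]-(P-.058*n); print("t",s["clock"],"s",(q@a*1000).round(1),"n",(q@n*1000).round(1),"y",(q@ry*1000).round(1),"F axis/n/y",[(s["force"]@v).round(1) for v in(a,n,ry)],"w",(s["width"]*92).round(1))' >> h.py; python3 -c "
from h import *
st()"
```

```text
Traceback (most recent call last):
  File "h.py", line 43, in st
    s=arm.observe(); q=s["position"]-(P-.058*n); print("t",s["clock"],"s",(q@a*1000).round(1),"n",(q@n*1000).round(1),"y",(q@ry*1000).round(1),"F axis/n/y",[(s["force"]@v).round(1) for v in(a,n,ry)],"w",(s["width"]*92).round(1))
                                                                                                                                                                                                           ^^^^^^^^^^^^^^^^^^^^^
AttributeError: 'float' object has no attribute 'round'
```

>>> {"method": "play_rows", "body": {"motion": [[-1,0,0,4,0,0,0],[-1,0,0,7,0,0,0],[-1,0,0,9,0,0,0],[-1,0,0,11,0,0,0],[-1,0,0,13,0,0,0],[-1,0,0,15,0,0,0],[-1,0,0,15,0,0,0]]}}

```text
clock: 3.95
position: [0.5665, -0.2165, 0.2015]
ee_rot: [-1.988, 1.719, -0.538]
force: [-0.7, 0.2, 0.3]
width: 0.005
```

```bash
sed -i 's/(s\["width"\]\*92).round(1)/round(s["width"]*92,1)/' h.py; python3 -c "
from h import *
st()"
```

```text
t 3.95 s -67.2 n -1.8 y -161.4 F axis/n/y [np.float64(0.6), np.float64(-0.4), np.float64(0.3)] w 0.5
```

>>> {"method": "play_rows", "body": {"motion": [[-1,0,0,2,0,0,0],[-1,0,0,4,0,0,0],[-1,0,0,6,0,0,0],[-1,0,0,6,0,0,0]]}}

```text
clock: 4.35
position: [0.5699, -0.2159, 0.1964]
ee_rot: [-1.988, 1.719, -0.538]
force: [-0.6, -0.1, 1.0]
width: 0.006
```

>>> {"method": "play_rows", "body": {"motion": [[-1,0,0,2,0,0,0],[-1,0,0,4,0,0,0],[-1,0,0,4,0,0,0]]}}

```text
clock: 4.65
position: [0.5722, -0.2153, 0.1927]
ee_rot: [-1.988, 1.719, -0.537]
force: [0.5, 0.3, -0.9]
width: 0.003
```

```bash
python3 -c "
from h import *
st()"
```

```text
t 4.65 s -77.8 n -2.0 y -161.1 F axis/n/y [np.float64(-1.1), np.float64(-0.1), np.float64(0.2)] w 0.3
```

>>> {"method": "play_rows", "body": {"motion": [[-1,0,0,2,0,0,0],[-1,0,0,3,0,0,0],[-1,0,0,3,0,0,0]]}}

```text
clock: 4.95
position: [0.5736, -0.2153, 0.191]
ee_rot: [-1.988, 1.719, -0.538]
force: [-13.9, 0.7, 15.9]
width: 0.002
```

>>> {"method": "play_rows", "body": {"motion": [[-1,0,0,2,0,0,0],[-1,0,0,2,0,0,0]]}}

```text
clock: 5.15
position: [0.5739, -0.2154, 0.1907]
ee_rot: [-1.988, 1.719, -0.539]
force: [-25.7, 2.4, 29.5]
width: 0.005
```

```bash
python3 -c "
from h import *
st()
p=arm.get_image('wrist');caps(p);cv2.imwrite('pics/w2.png',p['img'][150:450,150:490])"
```

```text
t 5.15 s -80.4 n -1.8 y -161.4 F axis/n/y [np.float64(38.5), np.float64(-3.6), np.float64(6.2)] w 0.5
wide none
 square 1600 top s -0.0775 [-0.0967 -0.0835] n (np.float64(-0.0087), np.float64(0.0103), np.float64(0.0018)) dy (np.float64(-0.011), np.float64(0.0102), np.float64(-0.0018))
 slim 1157 top s -0.0337 [-0.0971 -0.0716] n (np.float64(-0.0111), np.float64(0.002), np.float64(-0.0045)) dy (np.float64(-0.0033), np.float64(0.0014), np.float64(-0.0004))
```

>>> {"method": "play_rows", "body": {"motion": [[-1,0,0,-10,0,0,0],[-1,0,0,-40,0,0,0],[-1,0,-2,-75,0,0,0],[-1,-40,-2,-100,0,0,0],[-1,-80,-2,-100,0,0,0],[-1,-80,-2,-100,0,0,0],[-1,-80,-2,-100,0,0,0]]}}

```text
clock: 5.9
position: [0.5073, -0.1437, 0.2743]
ee_rot: [-1.99, 1.717, -0.54]
force: [0.4, -0.3, 0.9]
width: 0.004
```

```bash
python3 -c "
from h import *
st()
p=arm.get_image('wrist');caps(p);cv2.imwrite('pics/w3.png',cv2.resize(p['img'][190:270,10:450],None,fx=1.8,fy=1.8))"
```

```text
t 5.9 s 19.9 n 0.8 y -80.7 F axis/n/y [np.float64(0.5), np.float64(0.8), np.float64(-0.4)] w 0.3
 wide 734 top s -0.054 [-0.0736 -0.0602] n (np.float64(-0.0106), np.float64(0.0093), np.float64(0.0005)) dy (np.float64(-0.0111), np.float64(0.009), np.float64(-0.0022))
 square 706 top s -0.0774 [-0.0927 -0.0829] n (np.float64(-0.0103), np.float64(0.01), np.float64(0.0007)) dy (np.float64(-0.0095), np.float64(0.0109), np.float64(0.0007))
 slim 695 top s -0.079 [-0.0963 -0.0848] n (np.float64(-0.0096), np.float64(0.0106), np.float64(0.0012)) dy (np.float64(-0.0091), np.float64(0.0111), np.float64(0.0022))
```

>>> {"method": "play_rows", "body": {"motion": [[0.1,0,0,0,0,0,0],[0.1,-1,1,0,0,0,0],[0.1,-1,1,20,0,0,0],[0.1,-1,1,40,0,0,0],[0.1,-1,1,65,0,0,0],[0.1,-1,1,90,0,0,0],[0.1,-1,1,107,0,0,0],[0.1,-1,1,114,0,0,0],[0.1,-1,1,117,0,0,0],[0.1,-1,1,117,0,0,0]]}}

```text
clock: 6.95
position: [0.5728, -0.1344, 0.1776]
ee_rot: [-1.988, 1.719, -0.54]
force: [-0.3, -0.3, -0.3]
width: 0.55
```

```bash
python3 -c "
from h import *
st()
p=arm.get_image('wrist');caps(p);cv2.imwrite('pics/w4.png',cv2.resize(p['img'][180:360,190:450],None,fx=3,fy=3))"
```

```text
t 6.95 s -97.3 n -0.5 y -81.1 F axis/n/y [np.float64(0.0), np.float64(-0.4), np.float64(-0.2)] w 50.6
wide none
 square 1338 top s -0.078 [-0.0962 -0.0837] n (np.float64(0.0005), np.float64(0.0104), np.float64(0.0052)) dy (np.float64(-0.0095), np.float64(0.0107), np.float64(0.0003))
 slim 33 top s -0.0964 [-0.0999 -0.0988] n (np.float64(0.0096), np.float64(0.0113), np.float64(0.0103)) dy (np.float64(-0.0028), np.float64(0.005), np.float64(0.0012))
```

View pics/w4.png

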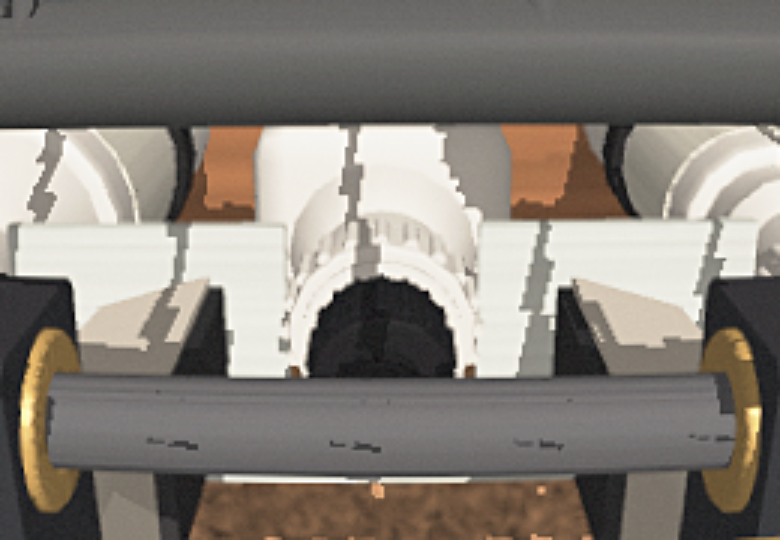

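The square cap (crop 380,330) is centred between the open fingers, so I close on it.

>>> {"method": "play_rows", "body": {"motion": [[-1,0,0,0,0,0,0],[-1,0,0,0,0,0,0],[-1,0,0,0,0,0,0],[-1,0,0,0,0,0,0],[-1,0,0,0,0,0,0]], "force": 50}}

```text
clock: 7.5
position: [0.5726, -0.133, 0.1781]
ee_rot: [-1.989, 1.717, -0.539]
force: [0.8, 4.7, 1.1]
width: 0.213
```

>>> {"method": "play_rows", "body": {"motion": [[-1,0,0,-2,0,0,0],[-1,0,0,-4,0,0,0],[-1,0,0,-6,0,0,0],[-1,0,0,-8,0,0,0],[-1,0,0,-10,0,0,0],[-1,0,0,-12,0,0,0],[-1,0,0,-12,0,0,0]]}}

```text
clock: 8.2
position: [0.5656, -0.134, 0.1882]
ee_rot: [-1.989, 1.717, -0.539]
force: [-0.7, 2.2, 0.7]
width: 0.212
```

```bash
python3 -c "
from h import *
st()"
```

```text
t 8.2 s -84.6 n -0.1 y -79.7 F axis/n/y [np.float64(0.8), np.float64(0.1), np.float64(2.3)] w 19.5
```

>>> {"method": "play_rows", "body": {"motion": [[-1,0,0,-2,0,0,0],[-1,0,0,-4,0,0,0]]}}

```text
clock: 8.4
position: [0.5633, -0.1343, 0.1916]
ee_rot: [-1.989, 1.717, -0.539]
force: [4.8, 1.8, -5.7]
width: 0.213
```

>>> {"method": "play_rows", "body": {"motion": [[-1,0,0,-2,0,0,0],[-1,0,0,-3,0,0,0]]}}

```text
clock: 8.6
position: [0.5615, -0.1345, 0.1942]
ee_rot: [-1.99, 1.716, -0.539]
force: [3.9, 2.2, -3.7]
width: 0.207
```

>>> {"method": "play_rows", "body": {"motion": [[-1,0,0,-2,0,0,0],[-1,0,0,-3,0,0,0]]}}

```text
clock: 8.8
position: [0.5596, -0.1348, 0.1969]
ee_rot: [-1.99, 1.716, -0.539]
force: [4.3, 2.5, -5.1]
width: 0.211
```

```bash
python3 -c "
from h import *
st()
p=arm.get_image('wrist');cv2.imwrite('pics/w5.png',cv2.resize(p['img'][180:360,190:450],None,fx=3,fy=3))"
```

```text
t 8.8 s -74.0 n -0.2 y -79.6 F axis/n/y [np.float64(-6.9), np.float64(0.9), np.float64(1.8)] w 19.4
```

View pics/w5.png

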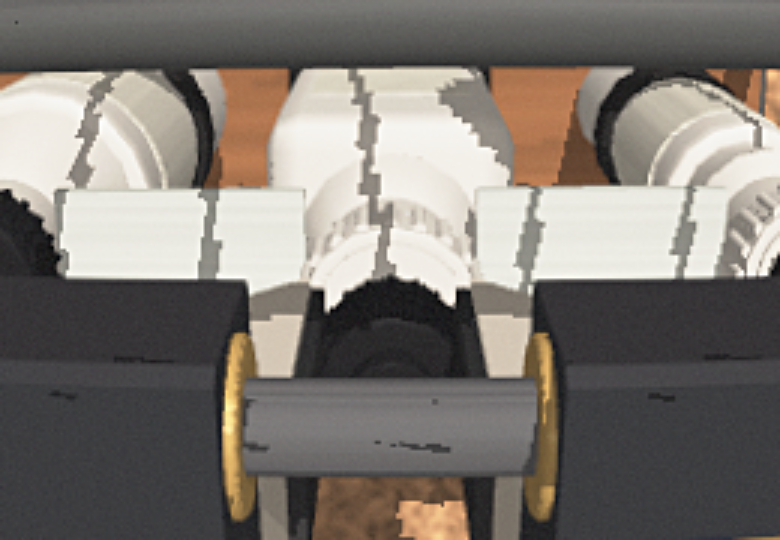

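>>> {"method": "play_rows", "body": {"motion": [[-1,0,0,-2,0,0,0],[-1,0,0,-2,0,0,0]]}}

```text
clock: 9.05
position: [0.5583, -0.1351, 0.1987]
ee_rot: [-1.989, 1.717, -0.539]
force: [-0.0, 1.7, -0.3]
width: 0.214
```

>>> {"method": "play_rows", "body": {"motion": [[-1,0,0,-2,0,0,0],[-1,0,0,-2,0,0,0]]}}

```text
clock: 9.25
position: [0.5577, -0.135, 0.1996]
ee_rot: [-1.989, 1.717, -0.538]
force: [20.6, 1.3, -24.4]
width: 0.212
```

>>> {"method": "play_rows", "body": {"motion": [[-1,0,0,-2,0,0,0],[-1,0,0,-2,0,0,0]]}}

```text
clock: 9.45
position: [0.5575, -0.135, 0.1998]
ee_rot: [-1.989, 1.717, -0.536]
force: [33.0, 2.0, -38.8]
width: 0.214
```

```bash
python3 -c "
from h import *
st()"
```

```text
t 9.45 s -70.4 n -0.3 y -79.5 F axis/n/y [np.float64(-50.6), np.float64(4.7), np.float64(-2.9)] w 19.7
```

>>> {"method": "play_rows", "body": {"motion": [[-1,0,0,0,0,0,0],[-1,0,0,0,0,0,0],[-1,0,0,0.5,0,0,0]]}}

```text
clock: 9.75
position: [0.558, -0.1351, 0.1992]
ee_rot: [-1.989, 1.717, -0.536]
force: [0.9, 1.6, -0.7]
width: 0.21
```

>>> {"method": "play_rows", "body": {"motion": [[0.1,0,0,0,0,0,0],[0.1,0,0,0,0,0,0],[0.1,0,0,0,0,0,0],[0.1,0,0,-15,0,0,0],[0.1,0,0,-40,0,0,0],[0.1,0,0,-70,0,0,0],[-0.5,0,0,-100,0,0,0],[-1,-50,0,-110,0,0,0],[-1,-80,0,-110,0,0,0]]}}

```text
clock: 10.65
position: [0.4835, -0.0646, 0.2912]
ee_rot: [-1.987, 1.718, -0.54]
force: [0.9, 0.2, 0.1]
width: 0.338
```

>>> {"method": "play_rows", "body": {"motion": [[-1,-40,0,0,0,0,0],[-1,-80,0,0,0,0,0],[-1,-80,0,0,0,0,0]]}}

```text
clock: 10.95
position: [0.4707, 0.0192, 0.2916]
ee_rot: [-1.994, 1.71, -0.541]
force: [1.3, -0.6, 0.6]
width: 0.079
```

```bash
python3 -c "
from h import *
st()
p=arm.get_image('wrist');caps(p);cv2.imwrite('pics/w6.png',cv2.resize(p['img'][180:300,210:610],None,fx=2,fy=2))"
```

```text
t 10.95 s 41.0 n 0.7 y 85.8 F axis/n/y [np.float64(-0.2), np.float64(1.3), np.float64(-0.8)] w 7.3
 wide 722 top s -0.0538 [-0.0686 -0.0594] n (np.float64(-0.011), np.float64(0.0094), np.float64(0.0004)) dy (np.float64(-0.0099), np.float64(0.0103), np.float64(0.0003))
 square 643 top s -0.0519 [-0.0715 -0.0581] n (np.float64(-0.0104), np.float64(0.0099), np.float64(0.0007)) dy (np.float64(-0.0086), np.float64(0.0113), np.float64(0.0032))
 slim 461 top s -0.0791 [-0.0986 -0.0856] n (np.float64(-0.0093), np.float64(0.0103), np.float64(0.0008)) dy (np.float64(-0.0075), np.float64(0.0119), np.float64(0.0036))
```

View pics/w6.png

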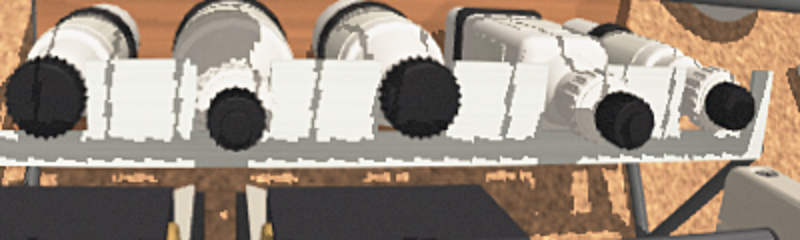

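>>> {"method": "play_rows", "body": {"motion": [[-1,5.5,1,0,0,0,0],[-1,5.5,1,40,0,0,0],[-1,5.5,1,70,0,0,0],[-1,5.5,1,85,0,0,0],[-1,5.5,1,85,0,0,0]]}}

```text
clock: 11.5
position: [0.5201, 0.0157, 0.2199]
ee_rot: [-1.989, 1.718, -0.54]
force: [-0.4, -0.4, -0.4]
width: 0.001
```

```bash
python3 -c "
from h import *
st()"
```

```text
t 11.5 s -45.5 n -0.8 y 75.1 F axis/n/y [np.float64(-0.1), np.float64(-0.6), np.float64(-0.4)] w 0.1
```

>>> {"method": "play_rows", "body": {"motion": [[-1,-5,0,0,0,0,0],[-1,-5,0,4,0,0,0],[-1,-5,0,8,0,0,0],[-1,-5,0,11,0,0,0],[-1,-5,0,14,0,0,0],[-1,-5,0,17,0,0,0],[-1,-5,0,20,0,0,0],[-1,-5,0,20,0,0,0]]}}

```text
clock: 12.3
position: [0.5308, 0.0205, 0.2025]
ee_rot: [-1.989, 1.721, -0.54]
force: [-0.1, -0.4, 0.4]
width: 0.001
```

>>> {"method": "play_rows", "body": {"motion": [[-1,0,0,2,0,0,0],[-1,0,0,4,0,0,0],[-1,0,0,5,0,0,0]]}}

```text
clock: 12.6
position: [0.5337, 0.0199, 0.1982]
ee_rot: [-1.988, 1.723, -0.541]
force: [-3.8, -3.2, 4.3]
width: 0.005
```

```bash
python3 -c "
from h import *
st()"
```

```text
t 12.6 s -71.3 n -1.7 y 77.3 F axis/n/y [np.float64(5.9), np.float64(-1.0), np.float64(-2.6)] w 0.5
```

>>> {"method": "play_rows", "body": {"motion": [[-1,0,0,2,0,0,0],[-1,0,0,4,0,0,0],[-1,0,0,4,0,0,0]]}}

```text
clock: 12.9
position: [0.536, 0.02, 0.1947]
ee_rot: [-1.989, 1.724, -0.541]
force: [-0.2, -0.2, 0.0]
width: 0.005
```

>>> {"method": "play_rows", "body": {"motion": [[-1,0,0,1.5,0,0,0],[-1,0,0,3,0,0,0],[-1,0,0,3,0,0,0]]}}

```text
clock: 13.2
position: [0.5377, 0.02, 0.1921]
ee_rot: [-1.989, 1.724, -0.541]
force: [0.6, -0.4, 0.0]
width: 0.006
```

```bash
python3 -c "
from h import *
st()"
```

```text
t 13.2 s -78.6 n -2.0 y 76.8 F axis/n/y [np.float64(-0.3), np.float64(0.5), np.float64(-0.5)] w 0.5
```

>>> {"method": "play_rows", "body": {"motion": [[-1,0,0,1,0,0,0],[-1,0,0,1.5,0,0,0],[-1,0,0,1.5,0,0,0]]}}

```text
clock: 13.5
position: [0.5383, 0.02, 0.1914]
ee_rot: [-1.989, 1.723, -0.542]
force: [-14.4, -0.6, 16.3]
width: 0.004
```

>>> {"method": "play_rows", "body": {"motion": [[-1,0,0,-10,0,0,0],[-1,0,0,-40,0,0,0],[-1,0,0,-80,0,0,0],[-1,0,0,-120,0,0,0],[-1,40,0,-140,0,0,0],[-1,80,0,-140,0,0,0],[-1,100,0,-140,0,0,0],[-1,100,0,-140,0,0,0],[-1,100,0,-140,0,0,0]]}}

```text
clock: 14.4
position: [0.4728, -0.0908, 0.3073]
ee_rot: [-1.988, 1.721, -0.542]
force: [0.4, -0.0, -0.3]
width: 0.004
```

```bash
python3 -c "
from h import *
st()
p=arm.get_image('wrist');caps(p);cv2.imwrite('pics/w7.png',p['img'])
import pickle
p=arm.get_image('top');d=pickle.load(open('d0.pkl','rb'))
for q in['jar_a','tumbler','brayer','tape','ink_can']:
  print(q,[[(np.array(r['box'][:2])*[640,480]).round() for r in arm.look_for(x,q)[:2]] for x in (p,)])
"
```

```text
t 14.4 s 61.9 n -1.8 y -23.3 F axis/n/y [np.float64(-0.5), np.float64(0.2), np.float64(-0.1)] w 0.4
 wide 515 top s -0.0786 [-0.0967 -0.0843] n (np.float64(-0.0105), np.float64(0.0093), np.float64(0.0003)) dy (np.float64(-0.0098), np.float64(0.0099), np.float64(-0.0011))
 square 631 top s -0.0518 [-0.0668 -0.0574] n (np.float64(-0.0102), np.float64(0.01), np.float64(0.0007)) dy (np.float64(-0.0095), np.float64(0.0107), np.float64(0.0014))
 slim 503 top s -0.079 [-0.0966 -0.085 ] n (np.float64(-0.0097), np.float64(0.0104), np.float64(0.0007)) dy (np.float64(-0.0093), np.float64(0.0114), np.float64(0.0023))
jar_a [[array([283., 181.]), array([380., 166.])]]
tumbler [[array([142., 264.])]]
brayer [[array([449., 252.]), array([393., 207.])]]
tape [[array([190., 286.])]]
ink_can [[array([403., 288.])]]
```

View pics/w7.png

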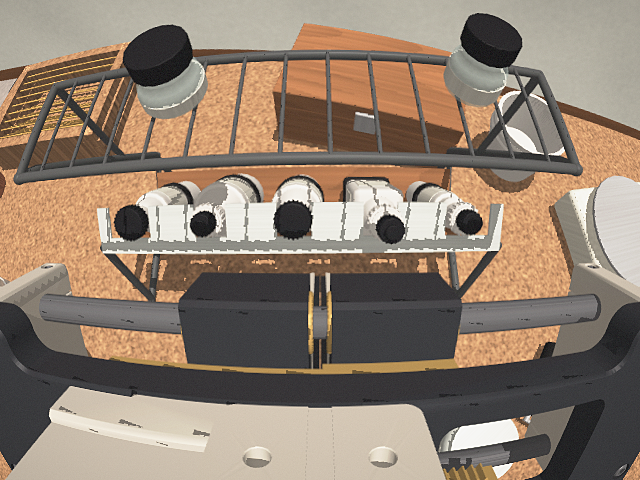

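The wide cap (203,223) and slim cap (468,222) sit low at the same shut height, s = -79. The square cap (390,230) stands 27 mm higher, which is 18 mm of bottle play plus 9 mm of cap travel. The jars stand, the arm is clear of everything, and the other things have not moved. I hand it in.

```bash
python3 -c "
from cell import arm
print(arm.sign_off())"
```

```text
the job is handed in; nothing more can be done
None
```

I pushed the slim and wide caps home, pulled the square cap up to its open stop, and handed the job in at about 14.5 s of the 56 s allowed.

- **Slim and wide caps:** I pressed each nozzle with the closed fingertips. The highest force read was about 38 N on the slim and 22 N on the wide, against the 55 N limit. On the wide bottle the force rose to 6 N, dropped to zero, then met a hard stop. I did not see a force drop on the slim bottle, but it took far more than the 7 N a cap needs to click.
- **Square cap:** I gripped the ribbed part and pulled. The force went 7 N, then about zero, then a hard stop at about 51 N.
- **Last wrist-camera check:** The slim and wide tips stand level with each other to within 0.5 mm. The square tip stands 27 mm above them, which is the 18 mm of bottle play plus the 9 mm of cap travel.
- **Jars and bench things:** In the last top view, boxes for the jars, tumbler, brayer, tape and can lie within about 3 pixels of where they were at the start. That is under about 10 mm. The arm stood clear with no force reading.

No final check failed. The first estimate of the bottle axes from the top camera was about 2–3 mm off, and I corrected it with the wrist camera before touching anything.

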